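Set out the sample kit on its outlined pads

TASK

Set out the sample kit: stand the vial, the crucible and the green-capped jar upright, each centred on the dark grey pad whose white outline has its size, and lay the white boat right way up in the long outline, in line with it. Keep the vial, crucible and jar upright all the while, and leave the petri dish and the dropper bottle where they stand.

Things in the scene. Friction and masses are not known exactly. Their poses are not given: they have to be found in the camera images.
- vial: small screw-cap glass sample vial with a dark cap, upright cylinder 22 mm in diameter and 59 mm high, about 22 g, loose. Origin at the centre of its base, z up along its axis; yaw has no meaning. Can be gripped anywhere round glass or cap.
- crucible: empty off-white alumina crucible, an open tapered cup 36 mm high, 34 mm across the rim and about 22 mm across the foot, about 28 g, loose. Origin at the centre of its foot, z up; yaw has no meaning. Grip it from above across the outside of the rim. Its outline is that of its rim seen from above.
- jar: brown jar with a green ribbed screw cap, 80 mm high, 48 mm in diameter (cap 46 mm, from 63 mm up), about 85 g, loose, closed, standing on the worktop (a like jar on the ledge behind is not meant). Origin at the centre of its base, z up; yaw has no meaning.
- boat: off-white alumina combustion boat, a small long trough with rounded ends, 16 mm wide (its x), 73 mm long (its y), 10 mm high, about 20 g, loose. Origin at the centre of its underside, z up. Grip it across the 16 mm width at mid length. It may lie either way round.
- pad_small: round fixed thin flat dark grey pad, 4 mm thick, lying on the worktop; origin at the centre of its underside (worktop height), z up, its top 4 mm above the origin. Pad diameter 52 mm, with a white circular outline 22 mm across at its centre.
- pad_medium: round fixed thin flat dark grey pad, 4 mm thick, lying on the worktop; origin at the centre of its underside (worktop height), z up, its top 4 mm above the origin. Pad diameter 62 mm, with a white circular outline 34 mm across at its centre.
- pad_large: round fixed thin flat dark grey pad, 4 mm thick, lying on the worktop; origin at the centre of its underside (worktop height), z up, its top 4 mm above the origin. Pad diameter 76 mm, with a white circular outline 48 mm across at its centre.
- pad_long: rectangular fixed thin flat dark grey pad, 4 mm thick, lying on the worktop; origin at the centre of its underside (worktop height), z up, its top 4 mm above the origin. 44 mm wide (its x), 98 mm long (its y), with a long white outline with rounded ends at its centre, 16 x 73 mm, its length along the pad's y.
- petri_dish: bystander: shallow clear round dish, 60 mm across, 16 mm high, loose; origin at the centre of its underside. Not to be moved.
- dropper: bystander: brown dropper bottle with a black rubber bulb, 33 mm across, 102 mm high, loose; origin at the centre of its underside. Not to be moved or knocked over.
There are look-alikes about, which are no part of the job. Several things have the shape of the crucible; the one meant has the colours described above. Of the things that look like the boat, take the one that is farthest from the robot's base at the start.

How it is judged (in metres and radians):
At the end, for the whole second after the job is handed in: Vial on the pad with the 22 mm circle, crucible on the 34 mm one, jar on the 48 mm one, boat on the long pad: each centred within 10 mm, resting on the pad (height within 2.5 mm), level within 0.1 rad, at rest; the boat in line with its outline within 0.22 rad, either way round (horizontal distance between vial and pad_small below 0.01 m and z of vial in the frame of pad_small between 0.0015 and 0.0065 m and angle between each of vial, crucible, jar, boat's own z axis and vertical below 0.1 rad and linear speed of each of vial, crucible, jar, boat below 0.02 m/s and horizontal distance between crucible and pad_medium below 0.01 m and z of crucible in the frame of pad_medium between 0.0015 and 0.0065 m and horizontal distance between jar and pad_large below 0.01 m and z of jar in the frame of pad_large between 0.0015 and 0.0065 m and horizontal distance between boat and pad_long below 0.01 m and z of boat in the frame of pad_long between 0.0015 and 0.0065 m and angle between the y axis of boat and the y axis of pad_long, either way round below 0.22 rad); the robot touches nothing.
It fails at once if the vial was tipped over (more than 0.6 rad) (angle between vial's own z axis and vertical above 0.6 rad).
It fails at once if the crucible was tipped over (more than 0.6 rad) (angle between crucible's own z axis and vertical above 0.6 rad).
It fails at once if the jar was tipped over (more than 0.6 rad) (angle between jar's own z axis and vertical above 0.6 rad).
It fails at once if the petri dish was moved (more than 15 mm) or knocked over (distance of petri_dish from where it was at the start of the episode above 0.015 m or angle between petri_dish's own z axis and vertical above 0.5 rad).
It fails at once if the dropper bottle was moved (more than 15 mm) or knocked over (distance of dropper from where it was at the start of the episode above 0.015 m or angle between dropper's own z axis and vertical above 0.5 rad).
It also fails if it takes over 128 s, if anything falls off the work surface, if the arm or the gripper's body presses on something with over 40 N, if the wrist force passes 120 N, or if a joint passes its speed limit or range.

ROBOT

A 7-joint arm with a two-finger parallel gripper is mounted at the origin on a cart in front of the work surface, level with it; the furniture and walls round the work are solid. World frame = base frame: x ahead of the robot, y to its left, z up, the work surface at z = 0. Lengths are in mm, angles in rad, forces in N, time in s.
With the tool pointing down it reaches from about 400 to 850 mm from the base axis. Payload 6.9 kg.
Tool frame: the origin (TCP) lies at the very end of the fingers, on their centre line; the grasp point (between the pads) lies 19 mm behind it (arm.hold_point_z is the distance from the TCP to the grasp point, in mm); z points along the fingers, y is the line along which they close (so a half turn about z gives the same grasp; the last joint's range is limited). The gripper opens to 85 mm and grips with 20 to 120 N. Pads are 22 mm wide; open, the fingers measure 114 mm over their backs; the gripper's body (76 mm by 85 mm) begins 54 mm behind the grasp point. The pads swing forward as they close: fully open they stand 13 mm farther back than shut.
Start: joints at [-1.115, 0.507, -0.238, 1.5, 0.126, 1.149, -0.155], TCP at [214.212, 587.133, 231.275] pointing down, gripper open.
Joint ranges: [-3.08, 3.08], [-0.24, 2.05], [-1.43, 1.35], [0, 2.5], [-1.52, 4.66], [0.17, 1.96], [-2.89, 2.89]. Speed limits (rad/s): [2.39, 2.39, 3.14, 3.14, 3.14, 3.14, 3.14].

INTERFACE

Orientations are given as a rotation vector (axis times angle).
In Python, from plant import arm, eyes, spot_in, silhouettes gives the robot as it stands.
- The arm moves only by the tool arm_command, never from a script. Its argument "rows" is a list of rows, each an object of numbers: "tx", "ty", "tz": the shift along the tool's x, y, z each as a share of 300 mm, from -1 to 1; "twist": the turn about the tool's z as a share of pi/2 rad, from -1 to 1; "claw": the opening, from 0 (shut) to 1 (fully open). In form: [{"tx": .., "ty": .., "tz": .., "twist": .., "claw": ..}, ...]. A call has 1 to 12 rows; each row is the pose to reach, as a shift and turn from the pose commanded when the call began, along the tool's axes at that moment; what a row does not reach only later rows make up. A row lasts 1/10 s, in which the tool goes at most 50 mm and 8.59 degrees, less where a joint would pass 70% of its speed; a pose out of reach is approached as far as the arm can. A call with a number of a shift or a turn outside -1 to 1 is refused whole. A call with a gripper value outside its range is refused whole. The fingers move at their own pace and stop on an object; the grip force is fixed at half the most. Time passes only in rows, so rows that repeat a pose let the fingers close. It gives the time, the measured TCP pose, the force, the opening and the grip force at its end, in the units of the state.
- arm.sense(): the state, without advancing time (a new reading comes with each control period).
- eyes.camera(name): name is "scene" or "top" or "wrist"; returns a dict with "frame" (480x640x3 uint8, red, green, blue), "z_map" (480x640 float32, mm along the optical axis (not along the pixel's ray), 0 where there is no reading), "fx", "fy", "cx", "cy" (pixels), "cam_to_world" (4x4, takes a point from camera to world coordinates). Camera axes: x right, y up, looking along -z (the intrinsics and any distortion apply to the point x, -y, -z); pixel columns grow to the right and rows downward; lengths in mm; the calibration is good to about 2 mm. A picture is of the moment at which its call begins.
- arm.finish_job(): hands the job in; it is judged then, once.
Trained networks look in a picture, given as the dict that the camera call returned (one of the last four; its "shot" number tells which), for a name from the list of things; names that differ only in an ending like _2 or _b are one class to them, and where a whole thing is asked for, a point or a joint stands for the part that bears it (a point fixed in the world has none). Each returns a list of dicts, best first, with "conf" (0 to 1); they miss things now and then, are a little off and sometimes report something else, mostly with a low value. They report only what shows in the picture. A call takes as long as a camera call. They do not tell look-alikes from the thing itself.
- spot_in(query, picture): "uv" ([column, row] in pixels, amid what is visible of it).
- silhouettes(query, picture): "mask" (480x640 bool, what is visible of it) and "uv" ([column, row] in pixels, amid what is visible of it).
The state is a dict: "t": time; "joint_positions": joint angles; "joint_vel": joint speeds; "tau": joint torques, N m; "tool_pos": TCP position; "ee_rot": TCP orientation; "force": force on the tool from outside, world axes, zero at the start; "moment": the same for the moment, N m; "opening": opening from 0.0 (shut) to 1.0 (fully open); "grip_force": force on a finger pad.
Only numpy, scipy, OpenCV 4.12 (cv2) and the standard library are available. Lean on these libraries where they do the work, as an engineer would, in place of code of your own. Each camera call takes 0.05 s, during which the arm holds its last target. There are 200 camera calls.

## Working session

There is one attempt and no reset: what is moved stays moved. The work goes in short steps, Python scripts to look and compute and a tool call to move; the robot and the scene stay as the last step left them, time stands still between calls to the robot, and variables do not carry over. Pictures are saved under pics/ and viewed, at most 14 in all, crops included, and the job is handed in when it is done.

Besides the shell and the picture viewer there is one more tool, called after "Emit:" as a command line: name --argument value ..., lists and objects as JSON in quotes. arm_command: Moves the arm, as the interface text tells. Shift numbers are shares of 300 mm and turn numbers shares of pi/2 rad, none past 1 either way. Its arguments: {"type":"object","properties":{"rows":{"type":"array","items":{"type":"object","properties":{"tx":{"type":"number"},"ty":{"type":"number"},"tz":{"type":"number"},"twist":{"type":"number"},"claw":{"type":"number"}}}}},"required":["rows"]}

```bash
ls; mkdir -p pics; cat > h.py <<'E'
import numpy as np, cv2
from plant import arm, eyes, spot_in, silhouettes
def world(p,u,v,z=None):
    u=np.asarray(u,float);v=np.asarray(v,float);z=np.asarray(z,float)
    P=np.stack([(u-p['cx'])/p['fx']*z,-(v-p['cy'])/p['fy']*z,-z,np.ones_like(z)],-1)
    return (P@np.array(p['cam_to_world']).T)[...,:3]
def plane(p,u,v,h):
    "ray through pixel met with world height h"
    a=world(p,u,v,1.0); o=np.array(p['cam_to_world'])[:3,3]; d=a-o
    return o+d*(h-o[2])/d[2]
def cloud(p):
    v,u=np.mgrid[:480,:640]; return world(p,u,v,p['z_map'])
def save(p,n): cv2.imwrite('pics/'+n+'.png',p['frame'][...,::-1])
E
python3 - <<'E'
from h import *
print(arm.sense())
for n in ['scene','top']:
    p=eyes.camera(n); save(p,n); print(n,{k:p[k] for k in p if k not in('frame','z_map')})
    C=cloud(p)
    for q in ['vial','crucible','jar','boat','pad_small','pad_medium','pad_large','pad_long','petri_dish','dropper']:
        for r in silhouettes(q,p)[:6]:
            m=r['mask']&(p['z_map']>0); c=C[m]
            if len(c): print(q,round(r['conf'],2),np.round(r['uv']),m.sum(),np.round(np.median(c,0)),'zmax',round(np.percentile(c[:,2],95)), 'ctr',np.round((c.min(0)+c.max(0))/2))
E
```

```text
pics
{'t': 0.0, 'joint_positions': array([-1.11549147,  0.50836166, -0.23748997,  1.50111725,  0.12571869,
        1.14889137, -0.15478192]), 'joint_vel': array([-0.00018105, -0.00016718, -0.000171  , -0.0017476 ,  0.00205769,
        0.00226166, -0.00026133]), 'tau': array([ 1.57486662e-03, -6.20612955e+01, -2.18594871e+00, -2.49637145e+01,
        1.27588998e-02,  1.26603112e-02, -2.97311871e-06]), 'tool_pos': array([214.12467067, 586.65289713, 230.41904329]), 'ee_rot': array([-5.46614498e-01, -3.09341860e+00,  2.78111149e-03]), 'force': array([ 0.43479989, -0.72821508, -0.96923865]), 'moment': array([-0.0083297 ,  0.01913474, -0.01095671]), 'grip_force': 0.0, 'opening': 1.0005867243232294}
scene {'fx': 524.6453607437548, 'fy': 524.6453607437548, 'cx': 313.66138175952324, 'cy': 246.746740362464, 'cam_to_world': array([[ 7.26617425e-01,  5.41222344e-01, -4.23208568e-01,
         1.53096988e+02],
       [-6.86948829e-01,  5.62159681e-01, -4.60519054e-01,
        -4.05780541e+02],
       [-1.13324086e-02,  6.25343800e-01,  7.80267075e-01,
         7.45036465e+02],
       [ 0.00000000e
[... 2145 characters left out ...]
oat 0.65 [210. 330.] 303 [368. 243.   3.] zmax 11 ctr [368. 241.   4.]
boat 0.61 [340. 178.] 274 [671. -20.   4.] zmax 11 ctr [669. -20.   5.]
pad_small 0.56 [369. 238.] 497 [549. -82.   3.] zmax 6 ctr [550. -81.   4.]
pad_medium 0.57 [301. 244.] 718 [539.  60.   4.] zmax 6 ctr [540.  61.   3.]
pad_large 0.67 [402. 182.] 1008 [ 666. -148.    4.] zmax 6 ctr [ 667. -148.    3.]
pad_long 0.76 [414. 293.] 1107 [ 433. -170.    3.] zmax 6 ctr [ 432. -170.    3.]
pad_long 0.24 [403. 182.] 975 [ 666. -148.    4.] zmax 6 ctr [ 665. -148.    3.]
petri_dish 0.92 [448. 243.] 733 [ 541. -231.   15.] zmax 18 ctr [ 543. -232.    9.]
dropper 0.91 [220. 238.] 359 [537. 213.  59.] zmax 97 ctr [547. 224.  49.]
```

View pics/scene.png

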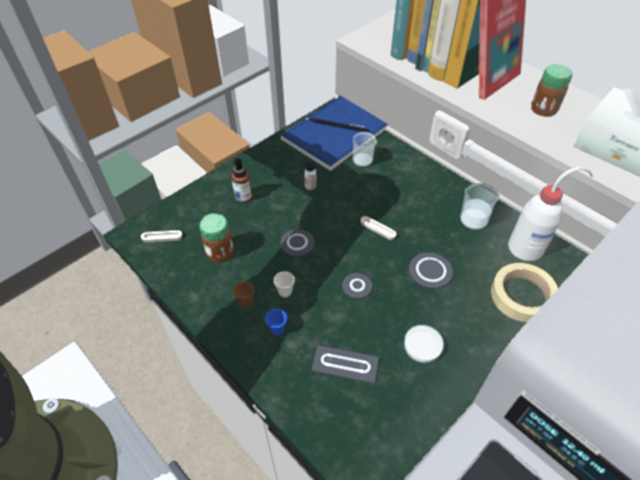

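```bash
python3 - <<'E'
import cv2
a=cv2.imread('pics/scene.png')[140:400,130:490]; b=cv2.imread('pics/top.png')[140:360,180:480]
cv2.imwrite('pics/crop1.png',cv2.resize(a,None,fx=2.2,fy=2.2,interpolation=cv2.INTER_CUBIC))
cv2.imwrite('pics/crop2.png',cv2.resize(b,None,fx=2.6,fy=2.6,interpolation=cv2.INTER_CUBIC))
E
```

```text
(no output)
```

View pics/crop1.png

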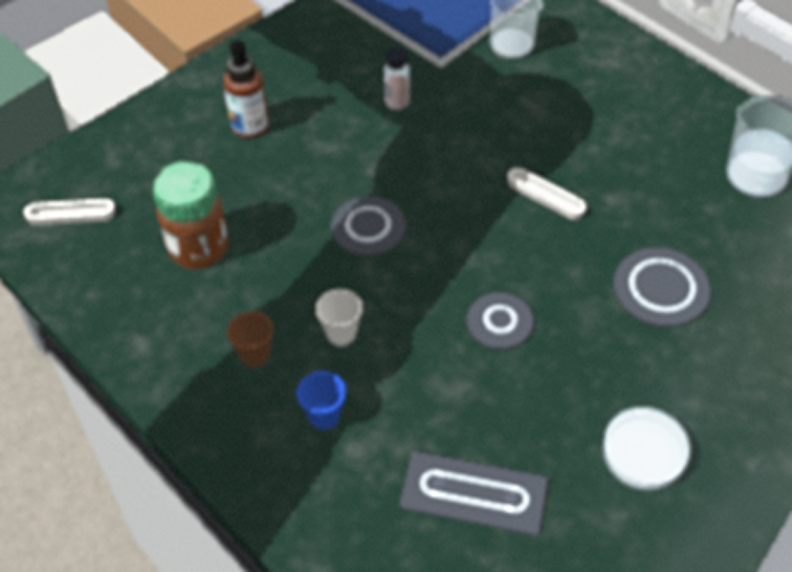

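View pics/crop2.png

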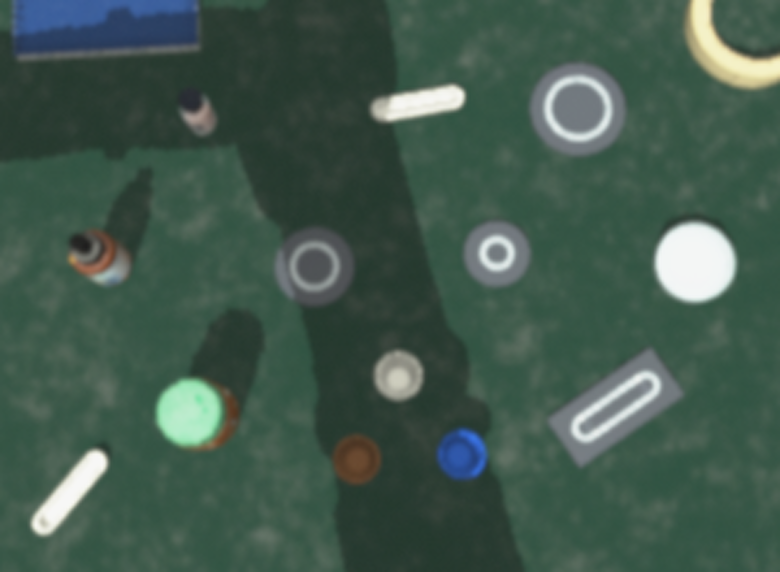

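The scene picture shows three crucible shapes: brown (246,294), blue (274,321) and off-white (284,283). The off-white one fits the description. The two boats are at (161,233) and (377,229), and the second is far the more distant from the base, so it is the one meant. The crop confirms both choices. The jar is at (217,238), since the other one stands on the ledge at (552,90). Next I'll refine the positions.

```bash
python3 - <<'E'
from h import *
from scipy.optimize import least_squares
s=arm.sense(); R=cv2.Rodrigues(s['ee_rot'])[0]; print('axes x,y,z',R.T.round(3).tolist())
def circ(P,r):
    f=lambda c:np.hypot(P[:,0]-c[0],P[:,1]-c[1])-r
    return least_squares(f,P[:,:2].mean(0),loss='soft_l1').x
for n in ['scene','top']:
    p=eyes.camera(n); C=cloud(p)
    def get(q,near):
        best=None
        for r in silhouettes(q,p):
            m=r['mask']&(p['z_map']>0); c=C[m]
            if len(c) and np.hypot(*(np.median(c,0)[:2]-near))<25: return r['mask'],c
        return None,None
    print(n)
    for q,near,h in [('pad_small',(550,-82),4),('pad_medium',(540,61),4),('pad_large',(667,-147),4),('pad_long',(433,-170),4),('boat',(670,-20),8)]:
        m,c=get(q,near)
        if m is None: print(q,None);continue
        v,u=np.nonzero(m); w=plane(p,u,v,h)
        r=cv2.minAreaRect(w[:,:2].astype(np.float32))
        e=np.linalg.eigh(np.cov((w[:,:2]).T))[1][:,1]
        print(q,'cen',w.mean(0).round(1),'rect',np.round(r[0],1),np.round(r[1],1),'axisdeg',round(np.degrees(np.arctan2(e[1],e[0])),1),'z',np.median(c[:,2]).round(1),np.percentile(c[:,2],[5,95]).round(1))
    for q,near,z0,r in [('vial',(653,148),54,9),('crucible',(454,-5),None,17),('jar',(424,135),76,23)]:
        m,c=get(q,near)
        if m is None: print(q,None);continue
        if z0 is None:
            k=c[c[:,2]>31]; print(q,'rim fit',circ(k,16).round(1),len(k),'zmax',np.percentile(c[:,2],97).round(1))
        else:
            k=c[c[:,2]>z0]; print(q,'top mean',k.mean(0).round(1),'mid',((k.min(0)+k.max(0))/2).round(1),len(k))
        print(c[:,2].min().round(),c[:,2].max().round())
    # obstacles near the path from start
    P=C[p['z_map']>0]
    a,b=np.array([214,587]),np.array([653,148]);d=(b-a)/np.linalg.norm(b-a)
    t=(P[:,:2]-a)@d; off=np.abs((P[:,:2]-a)@np.array([-d[1],d[0]]))
    k=(t>0)&(t<620)&(off<130)
    print('maxz by t',[(i,P[k&(t//60==i),2].max().round()) for i in range(11) if (k&(t//60==i)).any()])
p=eyes.camera('wrist'); save(p,'w0'); print(p['cam_to_world'].round(2))
E
```

```text
axes x,y,z [[-0.939, 0.343, -0.0], [0.343, 0.939, -0.0], [0.0, -0.0, -1.0]]
sceneTraceback (most recent call last):
  File "<stdin>", line 19, in <module>
  File "h.py", line 9, in plane
    a=world(p,u,v,1.0); o=np.array(p['cam_to_world'])[:3,3]; d=a-o
  File "h.py", line 5, in world
    P=np.stack([(u-p['cx'])/p['fx']*z,-(v-p['cy'])/p['fy']*z,-z,np.ones_like(z)],-1)
    raise ValueError('all input arrays must have the same shape')
ValueError: all input arrays must have the same shape
```

```bash
sed -i "s/    a=world(p,u,v,1.0); /    a=world(p,u,v,np.ones_like(np.asarray(u,float))); /; s/return o+d.*/return o+d*(h-o[2])\/d[...,2:]/" h.py
cat > meas.py <<'E'
from h import *
from scipy.optimize import least_squares
def circ(P,r):
    f=lambda c:np.hypot(P[:,0]-c[0],P[:,1]-c[1])-r
    return least_squares(f,P[:,:2].mean(0),loss='soft_l1').x
def get(p,C,q,near):
    for r in silhouettes(q,p):
        m=r['mask']&(p['z_map']>0); c=C[m]
        if len(c) and np.hypot(*(np.median(c,0)[:2]-near))<25: return r['mask'],c
    return None,None
FLAT=[('pad_small',(550,-82),4),('pad_medium',(540,61),4),('pad_large',(667,-147),4),('pad_long',(433,-170),4),('boat',(670,-20),8)]
TALL=[('vial',(653,148),54,9),('crucible',(454,-5),None,17),('jar',(424,135),76,23)]
def measure(p,flat=FLAT,tall=TALL):
    C=cloud(p)
    for q,near,h in flat:
        m,c=get(p,C,q,near)
        if m is None: print(q,None);continue
        v,u=np.nonzero(m); w=plane(p,u,v,h)
        r=cv2.minAreaRect(w[:,:2].astype(np.float32))
        e=np.linalg.eigh(np.cov((w[:,:2]).T))[1][:,1]
        print(q,'cen',w.mean(0).round(1),'rect',np.round(r[0],1),np.round(r[1],1),'axisdeg',round(np.degrees(np.arctan2(e[1],e[0])),1),'z',np.percentile(c[:,2],[5,50,95]).round(1))
    for q,near,z0,r in tall:
        m,c=get(p,C,q,near)
        if m is None: print(q,None);continue
        z=np.percentile(c[:,2],[2,98]).round(1)
        k=c[c[:,2]>(z0 or 31)]
        print(q,'fit',circ(k,16).round(1) if z0 is None else '','mean',k.mean(0).round(1),'mid',((k.min(0)+k.max(0))/2).round(1),len(k),'z',z)
E
python3 - <<'E'
from meas import *
for n in ['scene','top']:
    p=eyes.camera(n); print(n); measure(p); C=cloud(p)
    P=C[p['z_map']>0]
    a,b=np.array([214,587]),np.array([653,148]);d=(b-a)/np.linalg.norm(b-a)
    t=(P[:,:2]-a)@d; off=np.abs((P[:,:2]-a)@np.array([-d[1],d[0]]))
    k=(t>0)&(t<620)&(off<130)
    print('maxz by t',[(i,P[k&(t//60==i),2].max().round()) for i in range(11) if (k&(t//60==i)).any()])
p=eyes.camera('wrist'); save(p,'w0'); print(p['cam_to_world'].round(2))
E
```

```text
scene
pad_small cen [550.9 -81.    4. ] rect [551.2 -80.4] [50. 48.] axisdeg -147.9 z [2.3 4.6 6.8]
pad_medium cen [540.9  61.7   4. ] rect [541.3  62.7] [63.7 64.1] axisdeg 83.1 z [0.8 4.5 6.9]
pad_large cen [ 665.6 -146.9    4. ] rect [ 665.8 -145.9] [73.4 72.9] axisdeg 64.8 z [2.3 4.7 7. ]
pad_long cen [ 432.4 -168.8    4. ] rect [ 432.5 -168. ] [47.4 98.9] axisdeg 123.6 z [1.9 4.5 6.8]
boat cen [669.7 -18.7   8. ] rect [669.5 -18.3] [21.7 73. ] axisdeg 98.1 z [ 1.1  6.7 12. ]
vial fit  mean [658.1 150.6  58.5] mid [658.9 152.   58.4] 69 z [ 0.3 60.7]
crucible None
jar fit  mean [425.  140.   80.7] mid [425.1 141.6  80.7] 449 z [ 6.2 83. ]
maxz by t [(0, np.float64(-787.0)), (1, np.float64(-786.0)), (2, np.float64(-787.0)), (3, np.float64(1.0)), (4, np.float64(5.0)), (5, np.float64(13.0)), (6, np.float64(13.0)), (7, np.float64(64.0)), (8, np.float64(102.0)), (9, np.float64(15.0)), (10, np.float64(62.0))]
top
pad_small cen [549.3 -81.8   4. ] rect [549.  -82.1] [51.5 49.2] axisdeg -162.0 z [0.1 3.3 6.1]
pad_medium cen [540.  60.   4.] rect [540.1  60.2] [58.8 59.4] axisdeg -151.9 z
[... 279 characters left out ...]
eg 100.2 z [-0.8  3.6 10.7]
vial fit  mean [658.1 150.3  58.1] mid [658.2 150.8  58. ] 70 z [ 5.4 60.5]
crucible fit [453.3  -5.1] mean [453.3  -5.1  34.8] mid [453.3  -5.3  34.9] 74 z [-0.2 37. ]
jar fit  mean [425.1 140.2  80.1] mid [425.3 139.8  80.4] 475 z [ 1.1 83.2]
maxz by t [(0, np.float64(-786.0)), (1, np.float64(-792.0)), (4, np.float64(5.0)), (5, np.float64(13.0)), (6, np.float64(11.0)), (7, np.float64(62.0)), (8, np.float64(102.0)), (9, np.float64(14.0)), (10, np.float64(61.0))]
[[ 3.4000e-01 -9.0000e-01 -2.7000e-01  1.4495e+02]
 [ 9.4000e-01  3.3000e-01  1.0000e-01  6.1241e+02]
 [ 0.0000e+00 -2.9000e-01  9.6000e-01  3.7378e+02]
 [ 0.0000e+00  0.0000e+00  0.0000e+00  1.0000e+00]]
```

Emit:
arm_command --rows '[{"tx": -0.95, "ty": -0.43, "tz": 0, "twist": 0, "claw": 0.6}, {"tx": -0.95, "ty": -0.43, "tz": 0, "twist": 0, "claw": 0.6}, {"tx": -0.95, "ty": -0.43, "tz": 0, "twist": 0, "claw": 0.6}, {"tx": -0.95, "ty": -0.43, "tz": 0, "twist": 0, "claw": 0.6}, {"tx": -0.95, "ty": -0.43, "tz": 0, "twist": 0, "claw": 0.6}, {"tx": -0.95, "ty": -0.43, "tz": 0, "twist": 0, "claw": 0.6}, {"tx": -0.95, "ty": -0.43, "tz": 0, "twist": 0, "claw": 0.6}, {"tx": -0.95, "ty": -0.43, "tz": 0, "twist": 0, "claw": 0.6}, {"tx": -0.95, "ty": -0.43, "tz": 0, "twist": 0, "claw": 0.6}, {"tx": -0.95, "ty": -0.43, "tz": 0, "twist": 0, "claw": 0.6}]'

```text
t: 3.15
tool_pos: [436.1, 370.1, 231.3]
ee_rot: [-0.542, -3.094, -0.001]
force: [-1.2, -0.0, -0.4]
opening: 0.601
grip_force: 0.0
```

Emit:
arm_command --rows '[{"tx": -0.95, "ty": -0.43, "tz": 0.2, "twist": 0, "claw": 0.6}, {"tx": -0.95, "ty": -0.43, "tz": 0.2, "twist": 0, "claw": 0.6}, {"tx": -0.95, "ty": -0.43, "tz": 0.2, "twist": 0, "claw": 0.6}, {"tx": -0.95, "ty": -0.43, "tz": 0.2, "twist": 0, "claw": 0.6}, {"tx": -0.95, "ty": -0.43, "tz": 0.2, "twist": 0, "claw": 0.6}, {"tx": -0.95, "ty": -0.43, "tz": 0.2, "twist": 0, "claw": 0.6}, {"tx": -0.95, "ty": -0.43, "tz": 0.2, "twist": 0, "claw": 0.6}, {"tx": -0.95, "ty": -0.43, "tz": 0.2, "twist": 0, "claw": 0.6}, {"tx": -0.95, "ty": -0.43, "tz": 0.2, "twist": 0, "claw": 0.6}, {"tx": -0.95, "ty": -0.43, "tz": 0.2, "twist": 0, "claw": 0.6}]'

```text
t: 4.15
tool_pos: [660.1, 152.6, 171.7]
ee_rot: [-0.541, -3.094, -0.003]
force: [-0.1, -0.2, -0.2]
opening: 0.597
grip_force: 0.0
```

```bash
cat >> h.py <<'E'
def go(x,y,z,ang=None):
    "shift (shares) from the measured pose to a world TCP target, closing line at ang degrees"
    s=arm.sense(); R=cv2.Rodrigues(s['ee_rot'])[0]; d=R.T@(np.array([x,y,z])-s['tool_pos'])/300
    now=np.degrees(np.arctan2(R[1,1],R[0,1])); tw=0 if ang is None else -((ang-now+90)%180-90)/90
    print('go',(x,y,z),'->',d.round(3),'twist',round(tw,3),'yang',round(now,1),'| t',round(s['t'],2),'pos',s['tool_pos'].round(1),'open',round(s['opening'],3),'grip',round(s['grip_force'],1),'F',s['force'].round(1),'q7',round(s['joint_positions'][6],2))
E
python3 - <<'E'
from meas import *
p=eyes.camera('wrist'); save(p,'w1'); measure(p,[],TALL[:1]); go(658.1,150.4,19)
E
```

```text
vial fit  mean [658.5 151.2  58.8] mid [659.  151.3  57.4] 442 z [ 0.3 60.1]
go (658.1, 150.4, 19) -> [ 0.005 -0.008  0.51 ] twist 0 yang 70.1 | t 4.25 pos [660.4 152.  172. ] open 0.601 grip 0.0 F [ 0.2 -0.2 -0. ] q7 0.88
```

View pics/w1.png

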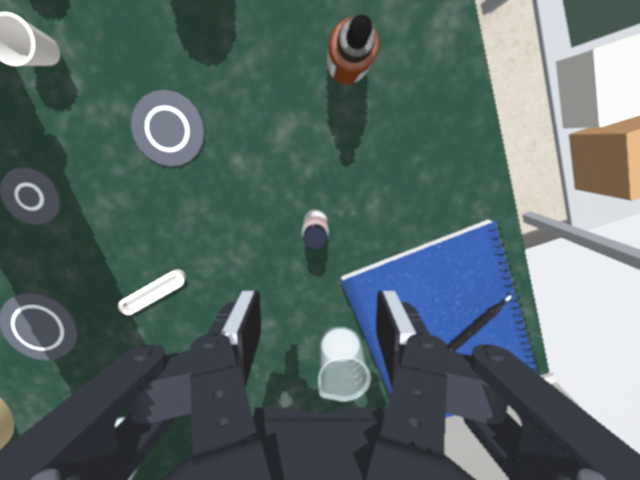

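The wrist view shows the vial at (315,230), between the fingers' line, with nothing beside it. The boat at (152,292) shows its open trough upward. All three views agree on the vial, so I'm descending to grip it.

Emit:
arm_command --rows '[{"tx": 0.005, "ty": -0.007, "tz": 0.16, "claw": 0.6}, {"tx": 0.005, "ty": -0.007, "tz": 0.3, "claw": 0.6}, {"tx": 0.005, "ty": -0.007, "tz": 0.42, "claw": 0.6}, {"tx": 0.005, "ty": -0.007, "tz": 0.51, "claw": 0.6}, {"tx": 0.005, "ty": -0.007, "tz": 0.51, "claw": 0.6}, {"tx": 0.005, "ty": -0.007, "tz": 0.51, "claw": 0.0}, {"tx": 0.005, "ty": -0.007, "tz": 0.51, "claw": 0.0}, {"tx": 0.005, "ty": -0.007, "tz": 0.51, "claw": 0.0}, {"tx": 0.005, "ty": -0.007, "tz": 0.51, "claw": 0.0}, {"tx": 0.005, "ty": -0.007, "tz": 0.51, "claw": 0.0}, {"tx": 0.005, "ty": -0.007, "tz": 0.51, "claw": 0.0}, {"tx": 0.005, "ty": -0.007, "tz": 0.51, "claw": 0.0}]'

```text
invalid input
```

```bash
python3 - <<'E'
from h import *
go(550,-81.4,19+4+60); go(550,-81.4,23)
E
```

```text
go (550, -81.4, 83) -> [ 0.082 -0.857  0.296] twist 0 yang 70.1 | t 4.25 pos [660.4 152.  172. ] open 0.601 grip 0.0 F [ 0.2 -0.2 -0. ] q7 0.88
go (550, -81.4, 23) -> [ 0.082 -0.857  0.496] twist 0 yang 70.1 | t 4.25 pos [660.4 152.  172. ] open 0.601 grip 0.0 F [ 0.2 -0.2 -0. ] q7 0.88
```

Twist has to be given in each row.

Emit:
arm_command --rows '[{"tx": 0.005, "ty": -0.007, "tz": 0.16, "twist": 0, "claw": 0.6}, {"tx": 0.005, "ty": -0.007, "tz": 0.3, "twist": 0, "claw": 0.6}, {"tx": 0.005, "ty": -0.007, "tz": 0.42, "twist": 0, "claw": 0.6}, {"tx": 0.005, "ty": -0.007, "tz": 0.51, "twist": 0, "claw": 0.6}, {"tx": 0.005, "ty": -0.007, "tz": 0.51, "twist": 0, "claw": 0.6}, {"tx": 0.005, "ty": -0.007, "tz": 0.51, "twist": 0, "claw": 0.0}, {"tx": 0.005, "ty": -0.007, "tz": 0.51, "twist": 0, "claw": 0.0}, {"tx": 0.005, "ty": -0.007, "tz": 0.51, "twist": 0, "claw": 0.0}, {"tx": 0.005, "ty": -0.007, "tz": 0.51, "twist": 0, "claw": 0.0}, {"tx": 0.005, "ty": -0.007, "tz": 0.51, "twist": 0, "claw": 0.0}, {"tx": 0.005, "ty": -0.007, "tz": 0.51, "twist": 0, "claw": 0.0}, {"tx": 0.005, "ty": -0.007, "tz": 0.51, "twist": 0, "claw": 0.0}]'

```text
t: 5.45
tool_pos: [660.5, 148.7, 20.6]
ee_rot: [0.546, 3.09, 0.003]
force: [-0.3, 0.7, 7.5]
opening: 0.242
grip_force: 58.7
```

```bash
python3 - <<'E'
from h import *
go(550,-81.4,83); go(550,-81.4,23)
E
```

```text
go (550, -81.4, 83) -> [ 0.083 -0.846 -0.21 ] twist 0 yang 70.0 | t 5.45 pos [660.5 148.7  20.6] open 0.242 grip 58.7 F [-0.3  0.7  7.5] q7 0.85
go (550, -81.4, 23) -> [ 0.083 -0.847 -0.01 ] twist 0 yang 70.0 | t 5.45 pos [660.5 148.7  20.6] open 0.242 grip 58.7 F [-0.3  0.7  7.5] q7 0.85
```

Emit:
arm_command --rows '[{"tx": 0, "ty": 0, "tz": -0.1, "twist": 0, "claw": 0}, {"tx": 0, "ty": 0, "tz": -0.2, "twist": 0, "claw": 0}, {"tx": 0.01, "ty": -0.12, "tz": -0.2, "twist": 0, "claw": 0}, {"tx": 0.025, "ty": -0.26, "tz": -0.2, "twist": 0, "claw": 0}, {"tx": 0.035, "ty": -0.4, "tz": -0.2, "twist": 0, "claw": 0}, {"tx": 0.05, "ty": -0.54, "tz": -0.2, "twist": 0, "claw": 0}, {"tx": 0.06, "ty": -0.68, "tz": -0.2, "twist": 0, "claw": 0}, {"tx": 0.07, "ty": -0.8, "tz": -0.2, "twist": 0, "claw": 0}, {"tx": 0.075, "ty": -0.85, "tz": -0.2, "twist": 0, "claw": 0}, {"tx": 0.075, "ty": -0.85, "tz": -0.15, "twist": 0, "claw": 0}, {"tx": 0.075, "ty": -0.85, "tz": -0.1, "twist": 0, "claw": 0}, {"tx": 0.075, "ty": -0.85, "tz": -0.06, "twist": 0, "claw": 0}]'

```text
t: 6.65
tool_pos: [551.1, -83.5, 36.2]
ee_rot: [0.546, 3.093, 0.001]
force: [-0.5, 0.5, -0.2]
opening: 0.24
grip_force: 58.7
```

```bash
python3 - <<'E'
from meas import *
go(552.0,-82,24.6)
for n in ['top','wrist']:
    p=eyes.camera(n); C=cloud(p)
    for r in silhouettes('vial',p)[:2]:
        c=C[r['mask']&(p['z_map']>0)]; print(n,r['conf'],r['mask'].sum(),np.median(c,0).round(1),np.percentile(c[:,2],[2,98]).round(1))
E
```

```text
go (552.0, -82, 24.6) -> [-0.001  0.006  0.039] twist 0 yang 70.0 | t 6.65 pos [551.1 -83.5  36.2] open 0.24 grip 58.7 F [-0.5  0.5 -0.2] q7 1.17
wrist 0.93 5005 [542.2 -80.4  63.3] [18.7 74.4]
wrist 0.21 20086 [ 429.6 -164.     4. ] [2.2 5.6]
```

Emit:
arm_command --rows '[{"tx": 0.0, "ty": 0.005, "tz": 0.025, "twist": 0, "claw": 0}, {"tx": 0.0, "ty": 0.005, "tz": 0.038, "twist": 0, "claw": 0}, {"tx": 0.0, "ty": 0.005, "tz": 0.038, "twist": 0, "claw": 0}, {"tx": 0.0, "ty": 0.005, "tz": 0.038, "twist": 0, "claw": 0.35}, {"tx": 0.0, "ty": 0.005, "tz": 0.038, "twist": 0, "claw": 0.55}, {"tx": 0.0, "ty": 0.005, "tz": 0.038, "twist": 0, "claw": 0.6}, {"tx": 0.0, "ty": 0.005, "tz": 0.038, "twist": 0, "claw": 0.6}, {"tx": 0.0, "ty": 0.005, "tz": -0.1, "twist": 0, "claw": 0.6}, {"tx": 0.0, "ty": 0.005, "tz": -0.25, "twist": 0, "claw": 0.6}, {"tx": 0.0, "ty": 0.005, "tz": -0.4, "twist": 0, "claw": 0.6}]'

```text
t: 7.85
tool_pos: [550.7, -82.4, 157.6]
ee_rot: [-0.546, -3.093, -0.0]
force: [2.0, -0.2, -0.5]
opening: 0.598
grip_force: 0.0
```

```bash
python3 - <<'E'
from meas import *
for n in ['scene','wrist','top']:
    p=eyes.camera(n); print(n); measure(p,FLAT[4:],[('vial',(550,-82),54,9),TALL[1]])
go(453.3,-5.1,90,70); go(453.3,-5.1,10,70)
E
```

```text
scene
boat cen [672.3 -34.1   8. ] rect [669.5 -19.2] [21.9 71.4] axisdeg 101.3 z [ 0.7  7.5 12.4]
vial fit  mean [548.2 -81.2  61.9] mid [549.4 -80.2  60.6] 112 z [ 8.4 65.1]
crucible fit [453.7  -3.9] mean [454.2  -4.3  34.5] mid [453.8  -4.   35. ] 92 z [ 4.6 37. ]
wrist
boat cen [666.3  -4.    8. ] rect [666.3  -3.3] [20.9 38.3] axisdeg 100.6 z [ 0.8  6.  10.6]
vial fit  mean [548.5 -80.8  62.3] mid [549.4 -81.   59.5] 545 z [10.9 64.1]
crucible fit [454.2  -5.3] mean [452.5  -2.9  35. ] mid [453.9  -4.7  34.5] 668 z [ 2.  36.8]
top
boat cen [669.1 -20.7   8. ] rect [669.  -20.2] [15.2 67. ] axisdeg 99.5 z [-0.6  2.9 10.4]
vial fit  mean [547.7 -80.3  62.5] mid [548.1 -80.   61.7] 60 z [13.2 64.8]
crucible fit [453.3  -5.1] mean [451.9  -5.8  34.5] mid [453.3  -5.3  34.5] 68 z [-1.  36.9]
go (453.3, -5.1, 90) -> [0.393 0.131 0.219] twist -0.0 yang 70.0 | t 8.45 pos [550.8 -82.4 155.4] open 0.595 grip 0.0 F [0.2 0.6 0.1] q7 1.21
go (453.3, -5.1, 10) -> [0.393 0.131 0.485] twist -0.0 yang 70.0 | t 8.45 pos [550.8 -82.4 155.4] open 0.595 grip 0.0 F [0.2 0.6 0.1] q7 1.21
```

Emit:
arm_command --rows '[{"tx": 0.15, "ty": 0.05, "tz": 0, "twist": 0, "claw": 0.65}, {"tx": 0.3, "ty": 0.1, "tz": 0.05, "twist": 0, "claw": 0.65}, {"tx": 0.392, "ty": 0.131, "tz": 0.15, "twist": 0, "claw": 0.65}, {"tx": 0.392, "ty": 0.131, "tz": 0.28, "twist": 0, "claw": 0.65}, {"tx": 0.392, "ty": 0.131, "tz": 0.4, "twist": 0, "claw": 0.65}, {"tx": 0.392, "ty": 0.131, "tz": 0.475, "twist": 0, "claw": 0.65}, {"tx": 0.392, "ty": 0.131, "tz": 0.475, "twist": 0, "claw": 0.65}, {"tx": 0.392, "ty": 0.131, "tz": 0.475, "twist": 0, "claw": 0}, {"tx": 0.392, "ty": 0.131, "tz": 0.475, "twist": 0, "claw": 0}, {"tx": 0.392, "ty": 0.131, "tz": 0.475, "twist": 0, "claw": 0}, {"tx": 0.392, "ty": 0.131, "tz": 0.475, "twist": 0, "claw": 0}, {"tx": 0.392, "ty": 0.131, "tz": 0.475, "twist": 0, "claw": 0}]'

```text
t: 9.65
tool_pos: [455.0, -5.4, 14.9]
ee_rot: [0.547, 3.091, 0.0]
force: [-0.4, -0.1, 8.2]
opening: 0.353
grip_force: 59.8
```

```bash
python3 - <<'E'
from h import *
go(540.4,60.8,16); go(540.4,60.8,60)
E
```

```text
go (540.4, 60.8, 16) -> [-0.192  0.305 -0.003] twist 0 yang 69.9 | t 9.65 pos [455.   -5.4  14.9] open 0.353 grip 59.8 F [-0.4 -0.1  8.2] q7 0.98
go (540.4, 60.8, 60) -> [-0.192  0.305 -0.15 ] twist 0 yang 69.9 | t 9.65 pos [455.   -5.4  14.9] open 0.353 grip 59.8 F [-0.4 -0.1  8.2] q7 0.98
```

Emit:
arm_command --rows '[{"tx": 0, "ty": 0, "tz": -0.1, "twist": 0, "claw": 0}, {"tx": 0, "ty": 0, "tz": -0.2, "twist": 0, "claw": 0}, {"tx": -0.06, "ty": 0.1, "tz": -0.2, "twist": 0, "claw": 0}, {"tx": -0.13, "ty": 0.2, "tz": -0.2, "twist": 0, "claw": 0}, {"tx": -0.195, "ty": 0.305, "tz": -0.2, "twist": 0, "claw": 0}, {"tx": -0.195, "ty": 0.305, "tz": -0.14, "twist": 0, "claw": 0}, {"tx": -0.195, "ty": 0.305, "tz": -0.09, "twist": 0, "claw": 0}, {"tx": -0.195, "ty": 0.305, "tz": -0.06, "twist": 0, "claw": 0}, {"tx": -0.195, "ty": 0.305, "tz": -0.06, "twist": 0, "claw": 0}]'

```text
t: 10.55
tool_pos: [539.6, 60.4, 30.9]
ee_rot: [-0.546, -3.092, 0.001]
force: [0.2, -0.1, 0.5]
opening: 0.352
grip_force: 59.7
```

```bash
python3 - <<'E'
from meas import *
go(541.6,60.5,18.7)
p=eyes.camera('wrist'); save(p,'w2'); C=cloud(p)
for r in silhouettes('crucible',p)[:3]:
    c=C[r['mask']&(p['z_map']>0)]; print(r['conf'],np.round(r['uv']),r['mask'].sum(),np.median(c,0).round(1),np.percentile(c[:,2],[2,98]).round(1))
E
```

```text
go (541.6, 60.5, 18.7) -> [-0.006  0.003  0.041] twist 0 yang 70.0 | t 10.55 pos [539.6  60.4  30.9] open 0.352 grip 59.7 F [ 0.2 -0.1  0.5] q7 0.9
0.68 [99. 18.] 3592 [401.9  21.4  23.5] [ 2.5 36.7]
0.67 [319. 326.] 5714 [545.7  59.3  40.8] [18.2 52.5]
0.59 [ 1. 90.] 113 [402.6 -41.7   2.6] [0.1 5. ]
```

View pics/w2.png

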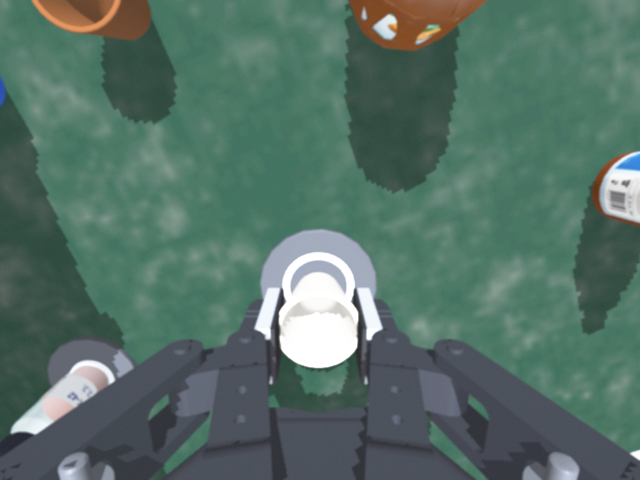

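The crucible is upright between the fingers at (319,326), over the 34 mm circle at (318,282). I'll lower it.

Emit:
arm_command --rows '[{"tx": -0.004, "ty": 0.002, "tz": 0.028, "twist": 0, "claw": 0}, {"tx": -0.004, "ty": 0.002, "tz": 0.041, "twist": 0, "claw": 0}, {"tx": -0.004, "ty": 0.002, "tz": 0.041, "twist": 0, "claw": 0}, {"tx": -0.004, "ty": 0.002, "tz": 0.041, "twist": 0, "claw": 0.45}, {"tx": -0.004, "ty": 0.002, "tz": 0.041, "twist": 0, "claw": 0.65}, {"tx": -0.004, "ty": 0.002, "tz": 0.041, "twist": 0, "claw": 0.7}, {"tx": -0.004, "ty": 0.002, "tz": 0.041, "twist": 0, "claw": 0.7}, {"tx": -0.004, "ty": 0.002, "tz": -0.1, "twist": 0, "claw": 0.7}, {"tx": -0.004, "ty": 0.002, "tz": -0.25, "twist": 0, "claw": 0.8}, {"tx": -0.004, "ty": 0.002, "tz": -0.4, "twist": 0, "claw": 0.85}]'

```text
t: 11.65
tool_pos: [541.3, 60.8, 153.1]
ee_rot: [-0.546, -3.093, 0.0]
force: [1.4, 0.6, -0.3]
opening: 0.853
grip_force: 0.0
```

```bash
python3 - <<'E'
from meas import *
for n in ['scene','wrist','top']:
    p=eyes.camera(n); print(n); measure(p,[],[('crucible',(541,61),None,17),TALL[2]])
go(425.1,140.1,150,70); go(425.1,140.1,28,70)
E
```

```text
scene
crucible None
jar fit  mean [424.7 140.3  80.9] mid [425.3 142.1  80.2] 447 z [ 2.9 83. ]
wrist
crucible fit [539.9  61.7] mean [543.7  60.3  37.8] mid [540.7  61.3  36.5] 605 z [ 4.7 40.7]
jar fit  mean [432.  138.2  80.5] mid [430.6 140.5  79.7] 4131 z [13.4 82.3]
top
crucible None
jar None
go (425.1, 140.1, 150) -> [0.453 0.116 0.002] twist -0.0 yang 70.0 | t 12.1 pos [540.9  60.7 150.4] open 0.85 grip 0.0 F [0.7 0.1 0.6] q7 0.94
go (425.1, 140.1, 28) -> [0.452 0.117 0.409] twist -0.0 yang 70.0 | t 12.1 pos [540.9  60.7 150.4] open 0.85 grip 0.0 F [0.7 0.1 0.6] q7 0.94
```

Emit:
arm_command --rows '[{"tx": 0.15, "ty": 0.04, "tz": 0, "twist": 0, "claw": 0.9}, {"tx": 0.3, "ty": 0.08, "tz": 0, "twist": 0, "claw": 0.9}, {"tx": 0.453, "ty": 0.117, "tz": 0, "twist": 0, "claw": 0.9}, {"tx": 0.453, "ty": 0.117, "tz": 0.1, "twist": 0, "claw": 0.9}, {"tx": 0.453, "ty": 0.117, "tz": 0.22, "twist": 0, "claw": 0.9}, {"tx": 0.453, "ty": 0.117, "tz": 0.33, "twist": 0, "claw": 0.9}, {"tx": 0.453, "ty": 0.117, "tz": 0.4, "twist": 0, "claw": 0.9}, {"tx": 0.453, "ty": 0.117, "tz": 0.4, "twist": 0, "claw": 0}, {"tx": 0.453, "ty": 0.117, "tz": 0.4, "twist": 0, "claw": 0}, {"tx": 0.453, "ty": 0.117, "tz": 0.4, "twist": 0, "claw": 0}, {"tx": 0.453, "ty": 0.117, "tz": 0.4, "twist": 0, "claw": 0}, {"tx": 0.453, "ty": 0.117, "tz": 0.4, "twist": 0, "claw": 0}]'

```text
t: 13.3
tool_pos: [426.7, 140.4, 32.6]
ee_rot: [0.547, 3.092, 0.001]
force: [-0.2, 0.0, -0.2]
opening: 0.533
grip_force: 61.3
```

```bash
python3 - <<'E'
from h import *
go(667,-147.4,150)
E
```

```text
go (667, -147.4, 150) -> [-1.082 -0.626 -0.391] twist 0 yang 69.9 | t 13.3 pos [426.7 140.4  32.6] open 0.533 grip 61.3 F [-0.2  0.  -0.2] q7 0.64
```

Emit:
arm_command --rows '[{"tx": 0, "ty": 0, "tz": -0.12, "twist": 0, "claw": 0}, {"tx": 0, "ty": 0, "tz": -0.25, "twist": 0, "claw": 0}, {"tx": -0.05, "ty": -0.03, "tz": -0.35, "twist": 0, "claw": 0}, {"tx": -0.15, "ty": -0.09, "tz": -0.35, "twist": 0, "claw": 0}, {"tx": -0.27, "ty": -0.156, "tz": -0.35, "twist": 0, "claw": 0}, {"tx": -0.39, "ty": -0.226, "tz": -0.35, "twist": 0, "claw": 0}, {"tx": -0.51, "ty": -0.295, "tz": -0.35, "twist": 0, "claw": 0}, {"tx": -0.63, "ty": -0.365, "tz": -0.35, "twist": 0, "claw": 0}, {"tx": -0.75, "ty": -0.434, "tz": -0.35, "twist": 0, "claw": 0}, {"tx": -0.86, "ty": -0.5, "tz": -0.35, "twist": 0, "claw": 0}, {"tx": -0.93, "ty": -0.54, "tz": -0.35, "twist": 0, "claw": 0}, {"tx": -0.93, "ty": -0.54, "tz": -0.35, "twist": 0, "claw": 0}]'

```text
t: 14.5
tool_pos: [634.0, -112.1, 136.7]
ee_rot: [0.554, 3.091, -0.003]
force: [0.4, -0.9, -0.4]
opening: 0.535
grip_force: 61.9
```

```bash
python3 - <<'E'
from h import *
go(667.2,-147.2,50)
E
```

```text
go (667.2, -147.2, 50) -> [-0.144 -0.071  0.289] twist 0 yang 69.7 | t 14.5 pos [ 634.  -112.1  136.7] open 0.535 grip 61.9 F [ 0.4 -0.9 -0.4] q7 1.23
```

Emit:
arm_command --rows '[{"tx": -0.07, "ty": -0.035, "tz": 0, "twist": 0, "claw": 0}, {"tx": -0.144, "ty": -0.072, "tz": 0.05, "twist": 0, "claw": 0}, {"tx": -0.144, "ty": -0.072, "tz": 0.15, "twist": 0, "claw": 0}, {"tx": -0.144, "ty": -0.072, "tz": 0.25, "twist": 0, "claw": 0}, {"tx": -0.144, "ty": -0.072, "tz": 0.29, "twist": 0, "claw": 0}, {"tx": -0.144, "ty": -0.072, "tz": 0.29, "twist": 0, "claw": 0}]'

```text
t: 15.1
tool_pos: [664.4, -141.6, 48.3]
ee_rot: [-0.545, -3.09, -0.001]
force: [-0.4, -0.5, -0.2]
opening: 0.534
grip_force: 61.8
```

```bash
python3 - <<'E'
from meas import *
go(667.2,-147.2,36.6)
for n in ['wrist','scene','top']:
  p=eyes.camera(n); C=cloud(p)
  if n=='wrist': save(p,'w3')
  for r in silhouettes('jar',p)[:3]:
    c=C[r['mask']&(p['z_map']>0)]; print(n,r['conf'],np.round(r['uv']),r['mask'].sum(),np.median(c,0).round(1),np.percentile(c[:,2],[2,98]).round(1))
E
```

```text
go (667.2, -147.2, 36.6) -> [-0.015 -0.014  0.039] twist 0 yang 70.0 | t 15.1 pos [ 664.4 -141.6   48.3] open 0.534 grip 61.8 F [-0.4 -0.5 -0.2] q7 1.26
wrist 0.78 [321. 338.] 18863 [ 652.4 -137.1   96. ] [30.2 97.8]
scene 0.9 [428. 250.] 919 [ 647.  -141.3   72. ] [  4.  102.4]
scene 0.45 [293. 230.] 351 [543.   65.   29.1] [ 2.2 41.5]
top 0.57 [403. 181.] 498 [ 649.  -134.5   76.4] [  4.1 102.3]
```

View pics/w3.png

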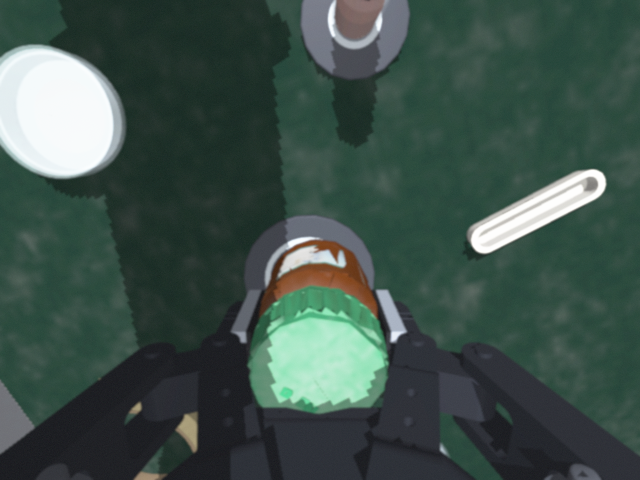

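The jar is upright at (320,345), over the large pad. The boat at (537,212) lies open side up. First I'll correct the small offset while the arm settles.

```bash
python3 - <<'E'
from meas import *
go(667.2,-147.2,36.6)
E
```

```text
go (667.2, -147.2, 36.6) -> [-0.007 -0.014  0.05 ] twist 0 yang 70.0 | t 15.4 pos [ 666.8 -142.6   51.5] open 0.528 grip 61.9 F [-0.  -0.9 -0.3] q7 1.26
```

Emit:
arm_command --rows '[{"tx": -0.007, "ty": -0.014, "tz": 0.025, "twist": 0, "claw": 0}, {"tx": -0.007, "ty": -0.014, "tz": 0.04, "twist": 0, "claw": 0}, {"tx": -0.007, "ty": -0.014, "tz": 0.048, "twist": 0, "claw": 0}, {"tx": -0.007, "ty": -0.014, "tz": 0.048, "twist": 0, "claw": 0}, {"tx": -0.007, "ty": -0.014, "tz": 0.048, "twist": 0, "claw": 0}]'

```text
t: 15.9
tool_pos: [666.1, -148.2, 36.2]
ee_rot: [0.548, 3.093, -0.002]
force: [-3.3, -1.1, 8.2]
opening: 0.535
grip_force: 62.7
```

```bash
python3 - <<'E'
from meas import *
go(667.2,-147.2,36.6)
p=eyes.camera('wrist'); C=cloud(p)
for r in silhouettes('jar',p)[:1]:
    c=C[r['mask']&(p['z_map']>0)]; print(r['conf'],np.median(c,0).round(1),np.percentile(c[:,2],[2,98]).round(1))
go(667.2,-147.2,36.6)
E
```

```text
go (667.2, -147.2, 36.6) -> [-0.002  0.004 -0.001] twist 0 yang 69.9 | t 15.9 pos [ 666.1 -148.2   36.2] open 0.535 grip 62.7 F [-3.3 -1.1  8.2] q7 1.26
0.65 [ 653.9 -143.5   83.9] [19.1 85.8]
go (667.2, -147.2, 36.6) -> [-0.002  0.004 -0.001] twist 0 yang 69.9 | t 16.0 pos [ 666.1 -148.2   36.2] open 0.531 grip 62.7 F [-3.1 -1.4  8.9] q7 1.26
```

Light contact with the pad (8 N). I'll release and lift straight up.

Emit:
arm_command --rows '[{"tx": 0, "ty": 0, "tz": 0, "twist": 0, "claw": 0.65}, {"tx": 0, "ty": 0, "tz": 0, "twist": 0, "claw": 0.8}, {"tx": 0, "ty": 0, "tz": 0, "twist": 0, "claw": 0.9}, {"tx": 0, "ty": 0, "tz": 0, "twist": 0, "claw": 0.9}, {"tx": 0, "ty": 0, "tz": -0.1, "twist": 0, "claw": 0.9}, {"tx": 0, "ty": 0, "tz": -0.23, "twist": 0, "claw": 0.9}, {"tx": 0, "ty": 0, "tz": -0.38, "twist": 0, "claw": 0.9}, {"tx": 0, "ty": 0, "tz": -0.45, "twist": 0, "claw": 0.9}, {"tx": 0, "ty": 0, "tz": -0.45, "twist": 0, "claw": 0.9}]'

```text
t: 16.9
tool_pos: [668.5, -147.5, 174.7]
ee_rot: [0.546, 3.087, -0.0]
force: [0.7, 0.1, -0.7]
opening: 0.901
grip_force: 0.0
```

```bash
python3 - <<'E'
from meas import *
for n in ['scene','wrist','top']:
    p=eyes.camera(n); print(n); measure(p,FLAT[4:],[('jar',(664,-144),78,23)])
go(669.5,-19.3,110,9.5)
E
```

```text
scene
boat cen [670.3 -19.4   8. ] rect [670.5 -18.9] [21.7 71.5] axisdeg 98.3 z [ 0.8  7.  11.8]
jar fit  mean [ 663.2 -147.4   84.6] mid [ 665.5 -146.5   83.1] 531 z [ 0.6 87.2]
wrist
boat cen [670. -20.   8.] rect [669.7 -20. ] [17.9 72.7] axisdeg 99.5 z [ 0.7  3.8 10.7]
jar fit  mean [ 664.6 -147.    84.4] mid [ 666.3 -147.6   82.5] 3236 z [17.2 86. ]
top
boat cen [669.2 -21.3   8. ] rect [668.9 -21.1] [16.  69.5] axisdeg 100.1 z [-0.7  3.3 10.8]
jar fit  mean [ 664.4 -146.8   83.7] mid [ 665.4 -147.7   83.3] 450 z [12.1 86.3]
go (669.5, -19.3, 110) -> [0.135 0.404 0.198] twist 0.672 yang 70.0 | t 17.35 pos [ 666.1 -147.1  169.4] open 0.902 grip 0.0 F [ 0.7  0.4 -0.4] q7 1.29
```

Emit:
arm_command --rows '[{"tx": 0.03, "ty": 0.1, "tz": 0, "twist": 0.09, "claw": 0.5}, {"tx": 0.07, "ty": 0.2, "tz": 0, "twist": 0.18, "claw": 0.5}, {"tx": 0.1, "ty": 0.3, "tz": 0.03, "twist": 0.27, "claw": 0.5}, {"tx": 0.135, "ty": 0.402, "tz": 0.08, "twist": 0.36, "claw": 0.5}, {"tx": 0.135, "ty": 0.402, "tz": 0.14, "twist": 0.45, "claw": 0.5}, {"tx": 0.135, "ty": 0.402, "tz": 0.2, "twist": 0.54, "claw": 0.5}, {"tx": 0.135, "ty": 0.402, "tz": 0.25, "twist": 0.63, "claw": 0.5}, {"tx": 0.135, "ty": 0.402, "tz": 0.25, "twist": 0.672, "claw": 0.5}, {"tx": 0.135, "ty": 0.402, "tz": 0.25, "twist": 0.672, "claw": 0.5}, {"tx": 0.135, "ty": 0.402, "tz": 0.25, "twist": 0.672, "claw": 0.5}, {"tx": 0.135, "ty": 0.402, "tz": 0.25, "twist": 0.672, "claw": 0.5}]'

```text
t: 18.45
tool_pos: [670.0, -20.1, 95.7]
ee_rot: [2.028, 2.399, 0.001]
force: [-0.2, -0.4, 0.0]
opening: 0.5
grip_force: 0.0
```

```bash
python3 - <<'E'
from meas import *
p=eyes.camera('wrist'); measure(p,FLAT[4:],[])
go(669.6,-20,3,9.5)
E
```

```text
boat cen [670.6 -19.2   8. ] rect [671.1 -20.8] [16.5 72.8] axisdeg 100.0 z [ 0.8  2.5 10.6]
go (669.6, -20, 3) -> [ 0.001 -0.001  0.309] twist 0.0 yang 9.5 | t 18.55 pos [669.9 -20.2  95.8] open 0.5 grip 0.0 F [-0.4 -1.1  0.5] q7 0.22
```

Emit:
arm_command --rows '[{"tx": 0, "ty": 0, "tz": 0.12, "twist": 0, "claw": 0.5}, {"tx": 0, "ty": 0, "tz": 0.22, "twist": 0, "claw": 0.5}, {"tx": 0, "ty": 0, "tz": 0.28, "twist": 0, "claw": 0.5}, {"tx": 0, "ty": 0, "tz": 0.308, "twist": 0, "claw": 0.5}, {"tx": 0, "ty": 0, "tz": 0.308, "twist": 0, "claw": 0.5}, {"tx": 0, "ty": 0, "tz": 0.308, "twist": 0, "claw": 0}, {"tx": 0, "ty": 0, "tz": 0.308, "twist": 0, "claw": 0}, {"tx": 0, "ty": 0, "tz": 0.308, "twist": 0, "claw": 0}, {"tx": 0, "ty": 0, "tz": 0.308, "twist": 0, "claw": 0}, {"tx": 0, "ty": 0, "tz": 0.308, "twist": 0, "claw": 0}, {"tx": 0, "ty": 0, "tz": 0.308, "twist": 0, "claw": 0}]'

```text
t: 19.65
tool_pos: [670.8, -20.2, 4.7]
ee_rot: [2.029, 2.396, 0.003]
force: [-0.8, 0.1, 6.6]
opening: 0.167
grip_force: 59.3
```

```bash
python3 - <<'E'
from h import *
go(432.1,-169.2,105,34)
E
```

```text
go (432.1, -169.2, 105) -> [-0.359 -0.866 -0.337] twist -0.272 yang 9.5 | t 19.65 pos [670.8 -20.2   4.7] open 0.167 grip 59.3 F [-0.8  0.1  6.6] q7 0.23
```

Emit:
arm_command --rows '[{"tx": 0, "ty": 0, "tz": -0.1, "twist": 0, "claw": 0}, {"tx": 0, "ty": 0, "tz": -0.24, "twist": 0, "claw": 0}, {"tx": 0, "ty": 0, "tz": -0.37, "twist": 0, "claw": 0}, {"tx": -0.05, "ty": -0.12, "tz": -0.37, "twist": -0.05, "claw": 0}, {"tx": -0.11, "ty": -0.26, "tz": -0.37, "twist": -0.1, "claw": 0}, {"tx": -0.166, "ty": -0.4, "tz": -0.37, "twist": -0.15, "claw": 0}, {"tx": -0.224, "ty": -0.54, "tz": -0.37, "twist": -0.2, "claw": 0}, {"tx": -0.28, "ty": -0.68, "tz": -0.37, "twist": -0.25, "claw": 0}, {"tx": -0.33, "ty": -0.8, "tz": -0.37, "twist": -0.272, "claw": 0}, {"tx": -0.359, "ty": -0.866, "tz": -0.35, "twist": -0.272, "claw": 0}, {"tx": -0.359, "ty": -0.866, "tz": -0.2, "twist": -0.272, "claw": 0}, {"tx": -0.359, "ty": -0.866, "tz": -0.12, "twist": -0.272, "claw": 0}]'

```text
t: 20.85
tool_pos: [430.5, -169.8, 38.3]
ee_rot: [1.478, 2.771, 0.0]
force: [0.7, 0.4, -0.6]
opening: 0.158
grip_force: 58.7
```

```bash
python3 - <<'E'
from meas import *
p=eyes.camera('wrist'); save(p,'w4'); C=cloud(p)
for r in silhouettes('boat',p)[:2]:
    c=C[r['mask']&(p['z_map']>0)]; k=c[c[:,2]>20]; print(r['conf'],np.round(r['uv']),r['mask'].sum(),np.median(c,0).round(1),np.percentile(c[:,2],[2,98]).round(1))
    e=np.linalg.eigh(np.cov(k[:,:2].T))[1][:,1]; print(np.degrees(np.arctan2(e[1],e[0])).round(1), cv2.minAreaRect(k[:,:2].astype(np.float32)))
go(432.1,-169.2,8.7,34)
E
```

```text
0.76 [318. 304.] 4974 [ 429.6 -168.6   36. ] [34.3 44.6]
124.0 ((430.4228820800781, -170.0856475830078), (15.810643196105957, 72.8274917602539), 33.65247344970703)
go (432.1, -169.2, 8.7) -> [-0.006  0.006  0.095] twist -0.001 yang 33.9 | t 20.95 pos [ 429.6 -168.7   37.2] open 0.156 grip 58.7 F [0.7 0.3 0.4] q7 0.87
```

View pics/w4.png

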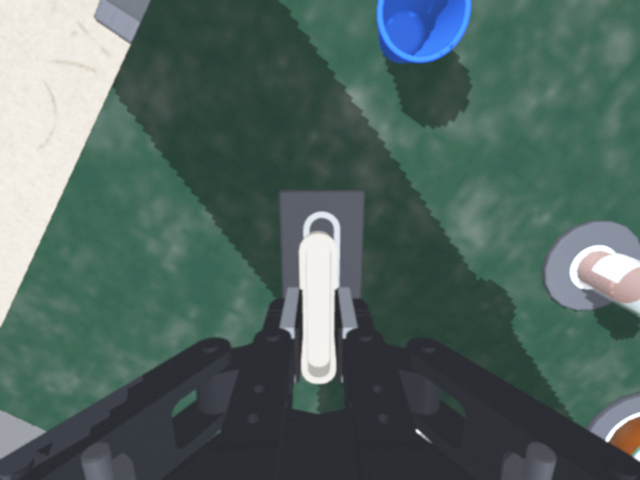

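The boat is level and in line with the long outline at (320,300), so it can go down.

Emit:
arm_command --rows '[{"tx": -0.006, "ty": 0.005, "tz": 0.05, "twist": 0, "claw": 0}, {"tx": -0.006, "ty": 0.005, "tz": 0.08, "twist": 0, "claw": 0}, {"tx": -0.006, "ty": 0.005, "tz": 0.096, "twist": 0, "claw": 0}, {"tx": -0.006, "ty": 0.005, "tz": 0.096, "twist": 0, "claw": 0}, {"tx": -0.006, "ty": 0.005, "tz": 0.096, "twist": 0, "claw": 0}]'

```text
t: 21.45
tool_pos: [433.6, -169.7, 10.7]
ee_rot: [1.476, 2.773, 0.0]
force: [0.3, 0.6, 0.5]
opening: 0.16
grip_force: 58.7
```

```bash
python3 - <<'E'
from meas import *
go(432.1,-169.2,8.5,34)
E
```

```text
go (432.1, -169.2, 8.5) -> [ 0.004 -0.003  0.007] twist -0.0 yang 34.0 | t 21.45 pos [ 433.6 -169.7   10.7] open 0.16 grip 58.7 F [0.3 0.6 0.5] q7 0.87
```

No contact yet. I'll go 2.5 mm lower, then release and lift.

Emit:
arm_command --rows '[{"tx": 0.003, "ty": -0.002, "tz": 0.008, "twist": 0, "claw": 0}, {"tx": 0.003, "ty": -0.002, "tz": 0.008, "twist": 0, "claw": 0}, {"tx": 0.003, "ty": -0.002, "tz": 0.008, "twist": 0, "claw": 0.3}, {"tx": 0.003, "ty": -0.002, "tz": 0.008, "twist": 0, "claw": 0.4}, {"tx": 0.003, "ty": -0.002, "tz": 0.008, "twist": 0, "claw": 0.4}, {"tx": 0.003, "ty": -0.002, "tz": 0.008, "twist": 0, "claw": 0.4}, {"tx": 0.003, "ty": -0.002, "tz": -0.1, "twist": 0, "claw": 0.4}, {"tx": 0.003, "ty": -0.002, "tz": -0.25, "twist": 0, "claw": 0.4}, {"tx": 0.003, "ty": -0.002, "tz": -0.4, "twist": 0, "claw": 0.4}, {"tx": 0.003, "ty": -0.002, "tz": -0.6, "twist": 0, "claw": 0.4}, {"tx": 0.003, "ty": -0.002, "tz": -0.6, "twist": 0, "claw": 0.4}]'

```text
t: 22.55
tool_pos: [434.6, -170.2, 195.2]
ee_rot: [1.472, 2.766, 0.002]
force: [0.7, -0.8, -0.7]
opening: 0.398
grip_force: 0.0
```

```bash
python3 - <<'E'
from meas import *
for n in ['scene','wrist','top']:
    p=eyes.camera(n); print(n); 
    if n=='scene': save(p,'end')
    measure(p,[('boat',(432,-169),12),('petri_dish',(541,-231),8)],[('vial',(550,-82),54,9),('crucible',(541,61),None,17),('jar',(664,-144),78,23),('dropper',(538,212),90,8)])
E
```

```text
scene
boat cen [ 433.4 -168.4   12. ] rect [ 433.  -167.9] [19.5 73.2] axisdeg 124.3 z [ 4.5  9.9 15.5]
petri_dish cen [ 543.4 -230.2    8. ] rect [ 543.9 -229.7] [65.4 61.7] axisdeg -148.3 z [ 7.2 16.2 18.4]
vial None
crucible fit [540.7  62.4] mean [542.2  65.1  36.8] mid [541.2  62.9  37.1] 140 z [ 9.  41.3]meas.py:27: RuntimeWarning: Mean of empty slice.
  print(q,'fit',circ(k,16).round(1) if z0 is None else '','mean',k.mean(0).round(1),'mid',((k.min(0)+k.max(0))/2).round(1),len(k),'z',z)
  ret = um.true_divide(
Traceback (most recent call last):
  File "meas.py", line 27, in measure
    print(q,'fit',circ(k,16).round(1) if z0 is None else '','mean',k.mean(0).round(1),'mid',((k.min(0)+k.max(0))/2).round(1),len(k),'z',z)
                                                                                              ~~~~~^^^
ValueError: zero-size array to reduction operation minimum which has no identity
```

View pics/end.png

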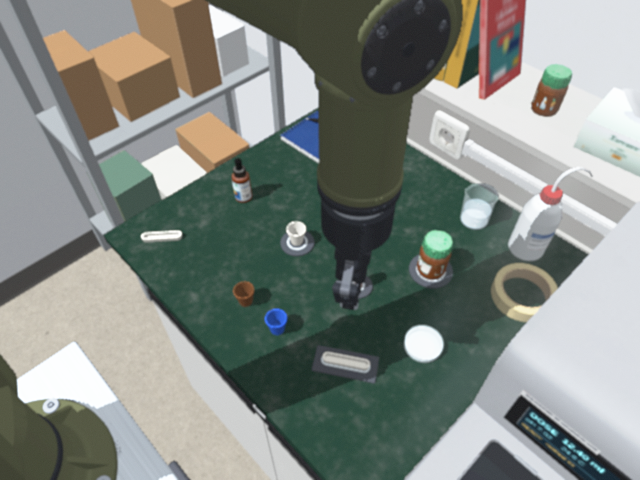

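The end picture shows the boat in its outline (347,362), the crucible (296,236) and the jar (435,255) on their pads. The dish and dropper are unmoved, and the arm hides the vial, so I'll check it in the wrist and top views.

```bash
python3 - <<'E'
from meas import *
for n in ['wrist','top']:
    p=eyes.camera(n); print(n)
    measure(p,[('boat',(432,-169),12)],[('vial',(550,-82),54,9)])
s=arm.sense(); print(s['tool_pos'],s['t'])
E
```

```text
wrist
boat cen [ 433.  -168.9   12. ] rect [ 433.5 -169.7] [15.4 72.1] axisdeg 124.1 z [ 4.6  6.4 14.7]
vial fit  mean [547.8 -81.4  61.8] mid [549.4 -81.2  59.6] 512 z [ 3.6 64. ]
top
boat cen [ 431.2 -167.9   12. ] rect [ 432.1 -168.7] [15.1 64.5] axisdeg 123.5 z [ 2.7  6.1 14.9]
vial None
[ 432.20289998 -169.1991698   189.5305142 ] 23.15
```

All four are within about 2 mm of their pad centres and the robot touches nothing, so I'm handing in.

```bash
python3 -c "
from plant import arm
print(arm.finish_job())"
```

```text
the job is handed in; nothing more can be done
None
```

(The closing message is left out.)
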